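# Press the plaster front into the model house and lock it with the turn clip

### The arm

A 6-joint arm with a two-finger parallel gripper is mounted at the origin on the work surface. World frame = base frame: x ahead of the robot, y to its left, z up, the work surface at z = 0. Lengths are in m, angles in rad, forces in N, time in s.
With the tool pointing down it reaches from about 0.3 to 0.875 m from the base axis. Payload 6.4 kg.
Tool frame: the origin (TCP) lies midway between the tips of the shut fingers; the grasp point (between the pads) lies 19 mm behind it; z points along the fingers, y is the line along which they close (so a half turn about z gives the same grasp; the last joint's range is limited). The gripper opens to 85 mm and grips with 20 to 120 N. Pads are 22 mm wide; open, the fingers measure 114 mm over their backs; the gripper's body (76 mm by 85 mm) begins 54 mm behind the grasp point. The pads swing forward as they close: fully open they stand 13 mm farther back than shut.
Start: joints at [-1.313, 0.181, 1.607, -0, 1.354, -0.206], TCP at [0.257, -0.514, 0.207] pointing down, gripper open.
Joint ranges: [-2.99, 2.99], [-0.89, 2.07], [0.3, 2.58], [-1.14, 4.28], [0, 2.63], [-3.12, 3.12]. Speed limits (rad/s): [2.57, 2.57, 3.01, 3.14, 3.14, 3.14].

### API

Orientations are given as a unit quaternion [w, x, y, z].
In Python, from bench import * gives the robot as it stands.
- The arm moves only by the tool play_rows, never from a script. Its argument "plan" is a list of rows, each a list of 3 entries, a list of its own where there are three numbers: the finger opening in mm, from 0 to 85.4, then the shift along the tool's x, y, z normalised to -1 to 1, where 1 is 40 cm, then the turn about the tool's z normalised to -1 to 1, where 1 is pi rad. A call has 1 to 10 rows; each row is the pose to reach, as a shift and turn from the pose commanded when the call began, along the tool's axes at that moment, turning the shorter way round; what a row does not reach only later rows make up. A row lasts 1/10 s, in which the tool goes at most 50 mm and 8.59 degrees, less where a joint would pass 70% of its speed; a pose out of reach is approached as far as the arm can. A call with a number of a shift or a turn outside -1 to 1 is refused whole. A call with a gripper value outside its range is refused whole. The fingers move at their own pace and stop on an object; the grip force is fixed at half the most. Time passes only in rows, so rows that repeat a pose let the fingers close. It gives the time, the measured TCP pose, the force, the opening and the grip force at its end, in the units of the state.
- get_obs(): the state, without advancing time (a new reading comes with each control period).
- camera(name): name is "scene" or "top"; returns a dict with "image" (480x640x3 uint8, red, green, blue), "range_z" (480x640 float32, m along the optical axis (not along the pixel's ray), 0 where there is no reading), "intrinsics" (3x3 intrinsics, pixels), "k1" (the pictures are not rectified: a ray, as slopes to the right and down, at radius r is drawn at 1 + k1 r^2 times it, then the intrinsics apply), "rvec" (rotation vector, rad) and "tvec" (3), from world to camera coordinates, as OpenCV has them. Camera axes: x right, y down, z forward; pixel columns grow to the right and rows downward; lengths in m; the calibration is good to about 2 mm. A picture is of the moment at which its call begins.
- hand_in(): hands the job in; it is judged then, once.
Trained networks look in a picture, given as the dict that the camera call returned (one of the last four; its "shot" number tells which), for a name from the list of things; names that differ only in an ending like _2 or _b are one class to them, and where a whole thing is asked for, a point or a joint stands for the part that bears it (a point fixed in the world has none). Each returns a list of dicts, best first, with "conf" (0 to 1); they miss things now and then, are a little off and sometimes report something else, mostly with a low value. They report only what shows in the picture. A call takes as long as a camera call. They do not tell look-alikes from the thing itself.
- search_frame(picture, label): "rect" ([centre column, centre row, width, height] in pixels, round what is visible of it).
- masks_of(picture, label): "mask" (480x640 bool, what is visible of it) and "rect" ([centre column, centre row, width, height] in pixels, round what is visible of it).
The state is a dict: "time_s": time; "q": joint angles; "dq": joint speeds; "joint_efforts": joint torques, N m; "eef_pos": TCP position; "eef_rot": TCP orientation; "wrist_force": force on the tool from outside, world axes, zero at the start; "torque": the same for the moment, N m; "opening": opening from 0.0 (shut) to 1.0 (fully open); "grasp_force": force on a finger pad.
Only numpy, scipy, OpenCV 4.12 (cv2) and the standard library are available. Lean on these libraries where they do the work, as an engineer would, in place of code of your own. Each camera call takes 0.05 s, during which the arm holds its last target. There are 200 camera calls.

### The job

Take the plaster house front that fits the opening in the model house on the sloping stand, set it in the opening with its door towards the foot of the house, and press it in until it is fully home, flush with the face around it. Then swing the little turn clip round over the front so that it points straight down the house and holds it. Leave everything else on the table where it is.

Things in the scene. Friction and masses are not known exactly. Their poses are not given: they have to be found in the camera images.
- house: terracotta model house, stepped gable, on its back on a wooden stand whose slope rises away from the robot at 32 degrees (fixed; yaw 0.1 to 0.5 rad). Flat face 135 x 94 mm with an oblong opening. Origin: centre of the opening in the plane of the face, 80 mm above the table. x: up the slope to the gable (foot at -x, 60 mm away); y: left across the face; z: out of the face, 32 degrees from vertical
- opening_floor (a point): centre of the opening's flat floor, 16 mm below the face. The opening measures 64 mm along the house's x and 49 mm along its y
- pad (a point): one of two black sprung round pads, 24 mm long, in the middle of the opening's +y and -y walls (this point: tip of the +y one, 12 mm below the face). They stand 3.5 mm into the opening. A front laid in stops on them after 3 to 6 mm and stays, about 11 mm proud; a push of 3 to 12 N square to the face takes it past them to the floor (if it cocks, press its high side); they hold it
- panel: loose plaster front that fits: 60 (x) x 46 (y) x 16 mm thick, about 60 g, face up on the table; dark door at the -x end, four windows in two rows above it. Origin: centre of its underside; x: from door end to roof end; z: out of its face. When flush its origin is at the opening's floor, x and z along the house's. Lies in any of three places among the other two fronts, yaw -0.8 to 0.2 rad
- panel_door (a point): point on the panel's face at its door, 20 mm from the panel's centre towards -x and 16 mm above its underside
- clip (a joint): angle of the turn clip, rad: 0 = points straight down the house (-x of the house) over the opening, as wanted at the end; grows as it swings to the house's right (-y), stop at 1.6; starts open, 1.15 to 1.55. Stays where it is left (friction, about 1 N at the knob). Steel bar 12 mm wide, reaching 45 mm from its pivot, 3 to 9 mm above the face: passes over a flush front, jams on a proud one
- clip_pivot (a point): the clip's pivot on the face, at x = 45.5 mm, y = 0 of the house; axis square to the face
- clip_knob (a point): middle of the clip's round wooden knob, diameter 10 mm, 18 mm tall (9 to 27 mm above the face; this point is 19 mm above it), upright on the bar 36 mm from the pivot
- long_panel: loose plaster front like the panel, but 80 x 46 x 16 mm with three rows of windows: too long for the opening. Leave it.
- short_panel: loose plaster front, 44 x 40 x 16 mm, with one row of windows: too small for the opening. Leave it.
- pot_a: loose lidded paint pot, diameter 54, 36 mm tall; origin at the centre of its underside
- pot_b: the same kind of paint pot
- pot_c: the same kind of paint pot
- water_glass: loose glass, diameter 68, 85 mm tall; origin at the centre of its underside
- brush: loose paint brush lying flat, 170 mm long
- small_house: loose finished small house with a terracotta roof, 46 x 51 mm, 94 mm tall, standing; origin at the centre of its underside
Mind the look-alikes: they are no part of the job. Leave any orange or turquoise look-alike of the panel alone.

How it is judged:
On the way:
1. the fitting front is flush in the opening, door towards the foot of the house, while the clip is still open (x of panel in the frame of house between -0.004 and 0.004 m and y of panel in the frame of house between -0.004 and 0.004 m and z of panel in the frame of house below -0.0142 m and angle between the z axis of panel and the z axis of house, either way round below 0.06 rad and x of panel_door in the frame of house below 0 m and z of panel_door in the frame of house above -0.006 m and value of joint clip above 0.7 rad), for 0.2 s.
At the end, for the whole second after the job is handed in: the 60 x 46 mm front lies in the opening, its origin within 4 mm of the opening's centre along x and y, at most 1.8 mm proud of the face, level with it within 0.06 rad, door end towards the foot of the house, at rest, and the clip is within 0.25 rad of pointing straight down the house (x of panel in the frame of house between -0.004 and 0.004 m and y of panel in the frame of house between -0.004 and 0.004 m and z of panel in the frame of house below -0.0142 m and angle between the z axis of panel and the z axis of house, either way round below 0.06 rad and x of panel_door in the frame of house below 0 m and z of panel_door in the frame of house above -0.006 m and value of joint clip below 0.25 rad and linear speed of panel below 0.02 m/s); the robot touches nothing.
It fails at once if one of the other two fronts was moved more than 20 mm (distance of any of long_panel, short_panel from where it was at the start of the episode above 0.02 m).
It fails at once if a pot, glass, brush or small house was moved more than 20 mm (distance of any of pot_a, pot_b, pot_c, water_glass, brush, small_house from where it was at the start of the episode above 0.02 m).
It also fails if it takes over 61 s, if anything falls off the work surface, if the arm or the gripper's body presses on something with over 40 N, if the wrist force passes 120 N, or if a joint passes its speed limit or range.

## Working session

There is one attempt and no reset: what is moved stays moved. The work goes in short steps, Python scripts to look and compute and a tool call to move; the robot and the scene stay as the last step left them, time stands still between calls to the robot, and variables do not carry over. Pictures are saved under pics/ and viewed, at most 10 in all, crops included, and the job is handed in when it is done.

Besides the shell and the picture viewer there is one more tool, called after "Emit:" in YAML: its name, and indented under it one key for each argument. play_rows: Moves the arm, as the interface text tells. Its arguments: {"type":"object","properties":{"plan":{"type":"array","items":{"type":"array"}}},"required":["plan"]}

```bash
ls; mkdir -p pics; cat > h.py <<'E'
from bench import *
import numpy as np, cv2
from scipy.spatial.transform import Rotation as R
def cloud(p):
    K=np.array(p["intrinsics"]);k1=p["k1"];z=p["range_z"]
    v,u=np.mgrid[0:480,0:640].astype(np.float64)
    pts=np.stack([u.ravel(),v.ravel()],1)[:,None]
    n=cv2.undistortPoints(pts,K,np.array([k1,0,0,0,0.]))[:,0].reshape(480,640,2)
    c=np.dstack([n[...,0]*z,n[...,1]*z,z])
    Rm=cv2.Rodrigues(np.array(p["rvec"],float))[0]
    w=(c-np.array(p["tvec"]).ravel())@Rm
    w[z==0]=np.nan
    return w
def proj(p,X):
    return cv2.projectPoints(np.array(X,float).reshape(-1,1,3),np.array(p["rvec"],float),np.array(p["tvec"],float),np.array(p["intrinsics"]),np.array([p["k1"],0,0,0,0.]))[0][:,0]
def save(p,f,box=None,s=1):
    im=p["image"][...,::-1]
    if box: im=im[box[1]:box[3],box[0]:box[2]]
    cv2.imwrite(f,cv2.resize(im,None,fx=s,fy=s,interpolation=cv2.INTER_CUBIC))
E
python3 - <<'E'
from h import *
for n in("top","scene"):
    p=camera(n);save(p,f"pics/{n}0.png");w=cloud(p)
    for l in ["house","panel","long_panel","short_panel","clip_knob","pot_a","water_glass","brush","small_house"]:
        for d in masks_of(p,l)[:4]:
            m=d["mask"]&np.isfinite(w[...,0]);q=w[m]
            print(n,l,round(d["conf"],2),np.round(d["rect"]),np.round(np.median(q,0),3) if len(q) else None)
o=get_obs();print(o)
E
```

```text
pics
top house 0.82 [262. 221.  57.  69.] [0.588 0.115 0.092]
top panel 0.79 [481. 328.  26.  16.] [ 0.316 -0.484  0.016]
top panel 0.78 [480. 283.  23.  23.] [ 0.437 -0.49   0.016]
top panel 0.73 [438. 271.  19.  26.] [ 0.472 -0.367  0.016]
top panel 0.56 [393. 280.  22.  19.] [ 0.436 -0.244  0.016]
top long_panel 0.95 [360. 274.  24.  28.] [ 0.458 -0.14   0.016]
top short_panel 0.67 [397. 239.  16.  22.] [ 0.559 -0.249  0.017]
top short_panel 0.43 [264. 222.  51.  72.] [0.588 0.115 0.092]
top clip_knob 0.65 [271. 221.  23.  12.] [0.581 0.096 0.109]
top pot_a 0.87 [450. 193.  19.  17.] [ 0.688 -0.391  0.036]
top pot_a 0.54 [179. 279.  15.  20.] [0.433 0.347 0.036]
top water_glass 0.58 [312. 156.  28.  24.] [ 0.781 -0.005  0.041]
top water_glass 0.18 [178. 279.  19.  19.] [0.432 0.348 0.036]
top brush 0.88 [310. 274.  18.  62.] [ 0.468 -0.008  0.018]
top small_house 0.85 [155. 216.  26.  21.] [0.6   0.406 0.079]
top small_house 0.66 [310. 157.  25.  26.] [ 0.781 -0.004  0.044]
top small_house 0.59 [270. 222.  21.  12.] [0.581 0.094 0.109]
top small_house 0.52 [396. 238.  16.  19.] [ 
[... 1026 characters left out ...]
 0.035]
{'time_s': 1.0, 'q': array([-1.31329451e+00,  1.80773490e-01,  1.60697571e+00, -2.39215691e-05,
        1.35380116e+00, -2.06292847e-01]), 'dq': array([ 0.001913  ,  0.00205892, -0.00043196,  0.00212719,  0.001631  ,
        0.00036831]), 'joint_efforts': array([-8.01918122e-04, -4.44860780e+01, -3.51681447e+01, -4.18215195e-04,
        7.94009393e-04, -2.35521759e-05]), 'eef_pos': array([ 0.25724257, -0.51427882,  0.20721513]), 'eef_rot': array([ 2.14359907e-05,  9.73231502e-01,  2.29826985e-01, -1.11351964e-05]), 'wrist_force': array([-0.14523264, -0.53894557,  0.14954348]), 'torque': array([-0.02534634, -0.05033836,  0.03887373]), 'grasp_force': 0.0, 'opening': 1.0006509471412197}
```

```bash
python3 - <<'E'
from h import *
p=camera("top");save(p,"pics/topc.png",(230,130,510,340),2.8)
p=camera("scene");save(p,"pics/scenec.png",(170,130,400,330),3)
E
```

```text
(no output)
```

View pics/topc.png

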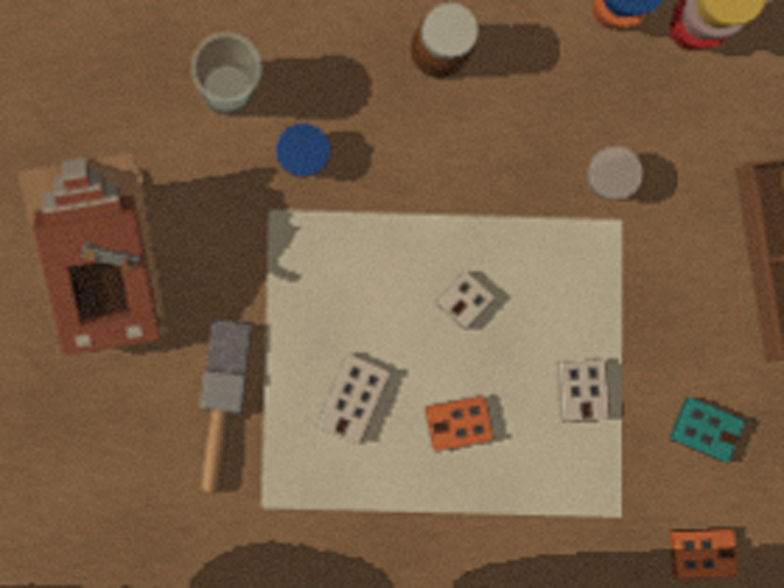

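View pics/scenec.png

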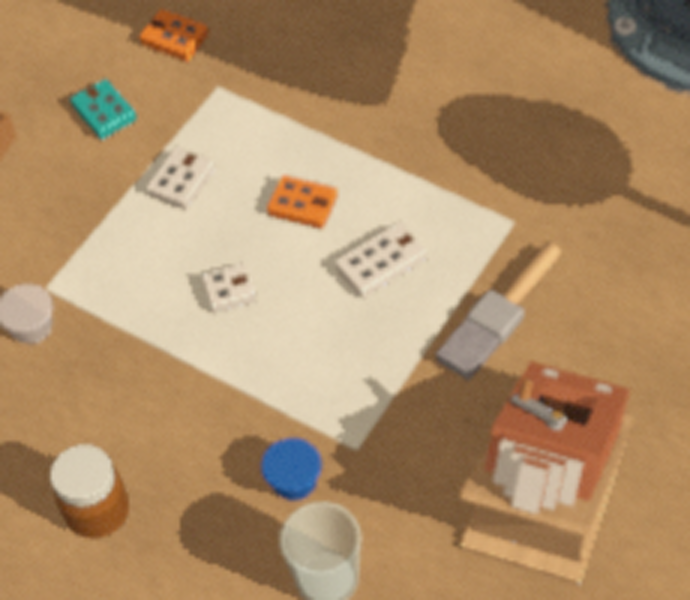

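The front that fits is the white two-row one, at top px (438,271). These could be mistaken for it:
- orange at (393,280)
- turquoise at (481,283)
- orange at (481,328)
- long white with three rows at (360,274)
- short white with one row at (397,239)

The house opening is near (264,232), and the clip points right with its knob near (275,223). Next I'll fit the poses to depth.

```bash
cat >> h.py <<'E'
from scipy.optimize import differential_evolution as DE
def rays(p,box):
    u0,v0,u1,v1=box
    v,u=np.mgrid[v0:v1,u0:u1].astype(float)
    n=cv2.undistortPoints(np.stack([u.ravel(),v.ravel()],1)[:,None],np.array(p["intrinsics"]),np.array([p["k1"],0,0,0,0.]))[:,0]
    Rm=cv2.Rodrigues(np.array(p["rvec"],float))[0]
    d=np.c_[n,np.ones(len(n))]@Rm
    return -Rm.T@np.array(p["tvec"]).ravel(),d,p["range_z"][v0:v1,u0:u1].ravel()
def slab(o,d,lo,hi):
    with np.errstate(divide='ignore',invalid='ignore'):
        a=(lo-o)/d;b=(hi-o)/d
    n=np.minimum(a,b).max(1);f=np.maximum(a,b).min(1)
    return n,f
def boxpred(o,d,x,y,yaw,size):
    c,s=np.cos(yaw),np.sin(yaw);M=np.array([[c,-s,0],[s,c,0],[0,0,1]])
    oo=M.T@(o-np.array([x,y,0]));dd=d@M
    n,f=slab(oo,dd,np.array([-size[0]/2,-size[1]/2,0]),np.array([size[0]/2,size[1]/2,size[2]]))
    t=-o[2]/d[:,2]
    return np.where((n<f)&(n>0),n,t)
def houseM(yaw): return R.from_euler('ZY',[yaw,-np.radians(32)]).as_matrix()
def housepred(o,d,x,y,yaw):
    M=houseM(yaw);oo=M.T@(o-np.array([x,y,.08]));dd=d@M
    t=-oo[2]/dd[:,2];h=oo+t[:,None]*dd
    ino=(abs(h[:,0])<.032)&(abs(h[:,1])<.0245)
    _,f=slab(oo,dd,np.array([-.032,-.0245,-.016]),np.array([.032,.0245,.5]))
    inf=(h[:,0]>-.06)&(h[:,0]<.04)&(abs(h[:,1])<.047)
    tb=-o[2]/d[:,2]
    return np.where(ino,f,np.where(inf,t,np.nan)),h
E
cat > fit.py <<'E'
from h import *
ps=[camera("top"),camera("scene"),camera("top"),camera("scene")]
print("noise",np.nanstd((ps[0]["range_z"]-ps[2]["range_z"])[150:330,230:500]))
def fitpanel(ps,boxes,c):
    rr=[rays(p,b) for p,b in zip(ps,boxes)]
    def L(q): return sum(np.minimum(abs(boxpred(o,d,*q,(.06,.046,.016))-z),.012)[z>0].mean() for o,d,z in rr)
    r=DE(L,[(c[0]-.015,c[0]+.015),(c[1]-.015,c[1]+.015),(-1.,.4)],seed=1,popsize=20,maxiter=60,polish=False);return r.x,r.fun
def fithouse(ps,boxes,c):
    rr=[rays(p,b) for p,b in zip(ps,boxes)]
    def L(q):
        s=0
        for o,d,z in rr:
            a,h=housepred(o,d,*q);ok=(z>0)
            pts=o+z[:,None]*d
            e=np.where(np.isnan(a),np.where(abs((pts-np.array([q[0],q[1],.08]))@houseM(q[2])[:,2])<.004,.012,0),np.minimum(abs(a-z),.012))
            # only within generous window, ignore the gable/clip part
            ig=(h[:,0]>.025)|(abs(h[:,1])>.08)|(h[:,0]<-.09)
            s+=np.where(ig|~ok,.003,e).mean()
        return s
    r=DE(L,[(c[0]-.04,c[0]+.04),(c[1]-.03,c[1]+.03),(.05,.55)],seed=1,popsize=20,maxiter=80,polish=False);return r.x,r.fun
B={"t":(415,250,462,295),"s":(205,165,255,212)};H={"t":(225,170,300,270),"s":(310,230,395,325)}
for nm,S in (("both",ps),("top",ps[::2]),("scene",ps[1::2])):
    k="tsts" if nm=="both" else nm[0]*2
    print(nm,"panel",fitpanel(S,[B[c] for c in k],(.475,-.367)),"house",fithouse(S,[H[c] for c in k],(.57,.115)))
x=fithouse(ps,[H[c] for c in "tsts"],(.57,.115))[0];M=houseM(x[2])
for p in ps[:2]:
    w=cloud(p);h=(w-np.array([x[0],x[1],.08]))@M
    k=(h[...,2]>.012)&(h[...,2]<.03)&(abs(h[...,1])<.06)&(h[...,0]>0)&(h[...,0]<.06)
    print("knob",k.sum(),np.median(h[k],0),np.mean(h[k],0),h[k][:,2].max())
    k=(h[...,2]>.003)&(h[...,2]<.012)&(abs(h[...,1])<.06)&(h[...,0]>0)&(h[...,0]<.06)
    print("bar",k.sum(),h[k].min(0),h[k].max(0),np.polyfit(h[k][:,1],h[k][:,0],1))
E
python3 fit.py
```

```text
noise 0.116415106
both panel (array([ 0.47252766, -0.3690396 ,  0.05486513]), np.float64(0.011968748687937975)) house (array([0.55126896, 0.10983647, 0.19225507]), np.float64(0.010532930331333474))
top panel (array([ 0.4723584 , -0.3685013 ,  0.08765872]), np.float64(0.004350797334706804)) house (array([0.55041286, 0.10987666, 0.19697966]), np.float64(0.004800977188236321))
scene panel (array([ 0.47554656, -0.36874081,  0.09786045]), np.float64(0.007456552915690129)) house (array([0.55303146, 0.11009154, 0.17096877]), np.float64(0.005644886920144681))
knob 27 [ 0.03460732 -0.03053897  0.02262439] [ 0.03551767 -0.02555006  0.02050757] 0.02856082065275169
bar 126 [ 0.00117834 -0.04581624  0.00308564] [0.05953394 0.04644134 0.01167852] [0.00340567 0.03885648]
knob 23 [ 0.03673044 -0.03175292  0.02203559] [ 0.03740132 -0.03039005  0.02030679] 0.027924063634830933
bar 70 [ 0.028554   -0.04041026  0.00301164] [0.05946305 0.00785836 0.01166144] [0.37308568 0.0497237 ]
```

```bash
cat > ov.py <<'E'
from h import *
import sys
def draw(p,box,s,loops):
    im=cv2.resize(p["image"][box[1]:box[3],box[0]:box[2],::-1],None,fx=s,fy=s,interpolation=cv2.INTER_CUBIC)
    for X,c in loops:
        q=((proj(p,X)-np.array(box[:2])+.5)*s-.5)
        cv2.polylines(im,[np.round(q*8).astype(int)],True,c,1,cv2.LINE_AA,3)
    return im
def rect(a,b,z): return np.array([[a,b,z],[-a,b,z],[-a,-b,z],[a,-b,z]])
def pan(x,y,yaw): return rect(.03,.023,.016)@R.from_euler('z',yaw).as_matrix().T+np.array([x,y,0])
def hou(x,y,yaw,ops): return [ (o@houseM(yaw).T+np.array([x,y,.08]),(0,255,0)) for o in ops]
E
python3 - <<'E'
from ov import *
P=(.4732,-.3687,.088);H=(.5515,.1099,.19)
fo=np.array([[-.06,.047,0],[-.06,-.047,0],[.04,-.047,0],[.04,.047,0]])
L=[(pan(*P),(0,0,255))]+hou(*H,[rect(.032,.0245,0),fo])
t=camera("top");s=camera("scene")
A=[draw(t,(420,250,460,290),7,L),draw(t,(225,170,305,270),4,L)]
B=[draw(s,(210,168,250,208),7,L),draw(s,(310,230,390,330),4,L)]
f=lambda a:np.hstack([cv2.copyMakeBorder(x,0,400-x.shape[0],0,4,0) for x in a])
im=np.hstack([f(A)])
im2=f(B)
out=np.vstack([im,im2]);cv2.imwrite("pics/ov1.png",cv2.resize(out,None,fx=.74,fy=.74,interpolation=cv2.INTER_AREA))
E
```

```text
(no output)
```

View pics/ov1.png

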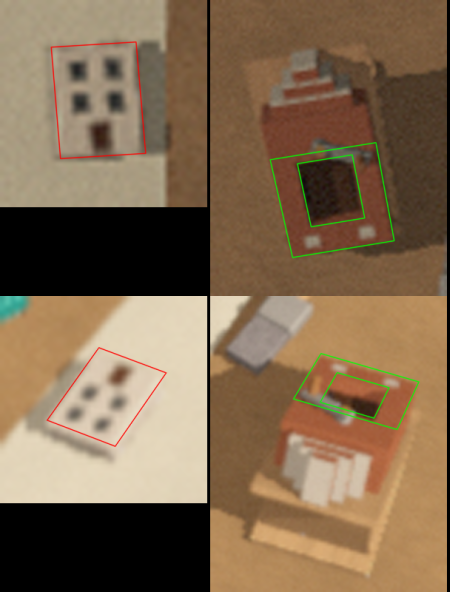

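The red box fits the white two-row front. Its door is at -x, top px (438,285). The green outlines lie on the opening to within about 1 px in both views.

```bash
cat > go.py <<'E'
from h import *
import sys
# target: x y z yaw(tool x) -> normalised shift and turn from the present measured pose
def go(*T):
    o=get_obs();q=o["eef_rot"];M=R.from_quat([q[1],q[2],q[3],q[0]]).as_matrix()
    y0=np.arctan2(M[1,0],M[0,0])
    print("t",round(o["time_s"],2),"tcp",np.round(o["eef_pos"],4),"yaw",round(y0,4),"F",np.round(o["wrist_force"],1),"op",round(o["opening"]*85.4,1),"gf",round(o["grasp_force"],1))
    for t in T:
        s=M.T@(np.array(t[:3])-o["eef_pos"])/.4
        print(t,"->",np.round(s,4),round(-((t[3]-y0+np.pi)%(2*np.pi)-np.pi)/np.pi,4))
if __name__=="__main__": go(*[eval(a) for a in sys.argv[1:]])
E
python3 go.py "(.4652,-.3694,.08,.088)" "(.4652,-.3694,.004,.088)"
```

```text
t 1.4 tcp [ 0.2572 -0.5143  0.2072] yaw 0.4638 F [ 0.5  0.  -0.6] op 85.6 gf 0.0
(0.4652, -0.3694, 0.08, 0.088) -> [ 0.627  -0.0913  0.318 ] 0.1196
(0.4652, -0.3694, 0.004, 0.088) -> [ 0.627  -0.0913  0.508 ] 0.1196
```

Emit:
play_rows:
  plan:
    - [85, [0.627, -0.0913, 0.318], 0.1196]
    - [85, [0.627, -0.0913, 0.318], 0.1196]
    - [85, [0.627, -0.0913, 0.318], 0.1196]
    - [85, [0.627, -0.0913, 0.318], 0.1196]
    - [85, [0.627, -0.0913, 0.318], 0.1196]
    - [85, [0.627, -0.0913, 0.318], 0.1196]
    - [85, [0.627, -0.0913, 0.318], 0.1196]
    - [85, [0.627, -0.0913, 0.318], 0.1196]
    - [85, [0.627, -0.0913, 0.41], 0.1196]
    - [85, [0.627, -0.0913, 0.42], 0.1196]

```text
time_s: 2.4
eef_pos: [0.4627, -0.3686, 0.0367]
eef_rot: [-0.002, 0.999, 0.043, -0.002]
wrist_force: [-1.5, -0.1, -0.7]
opening: 0.996
grasp_force: 0.0
```

```bash
python3 go.py "(.4652,-.3694,.004,.088)"
```

```text
t 2.4 tcp [ 0.4627 -0.3686  0.0367] yaw 0.0866 F [-1.5 -0.1 -0.7] op 85.1 gf 0.0
(0.4652, -0.3694, 0.004, 0.088) -> [0.0062 0.0028 0.0817] -0.0004
```

Emit:
play_rows:
  plan:
    - [85, [0, 0, 0.06], 0]
    - [85, [0, 0, 0.088], 0]
    - [85, [0, 0, 0.088], 0]
    - [40, [0, 0, 0.088], 0]
    - [40, [0, 0, 0.088], 0]
    - [40, [0, 0, 0.088], 0]
    - [40, [0, 0, 0.088], 0]
    - [40, [0, 0, 0.088], 0]
    - [40, [0, 0, 0.088], 0]
    - [40, [0, 0, 0.088], 0]

```text
time_s: 3.4
eef_pos: [0.4652, -0.3694, 0.004]
eef_rot: [0.0, 0.999, 0.044, -0.0]
wrist_force: [0.4, 0.4, -0.4]
opening: 0.467
grasp_force: 0.0
```

```bash
python3 go.py "(.4652,-.3694,.25,.19)"
```

```text
t 3.4 tcp [ 0.4652 -0.3694  0.004 ] yaw 0.0881 F [ 0.4  0.4 -0.4] op 39.9 gf 0.0
(0.4652, -0.3694, 0.25, 0.19) -> [-1.000e-04  0.000e+00 -6.149e-01] -0.0324
```

```bash
python3 - <<'E'
from ov import *
t=camera("top");s=camera("scene");L=[(pan(.4732,-.3687,.088),(0,0,255))]
a=draw(t,(410,240,470,300),6,L);b=draw(s,(200,150,260,210),6,L)
cv2.imwrite("pics/g1.png",np.hstack([a,b]))
E
```

```text
(no output)
```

View pics/g1.png

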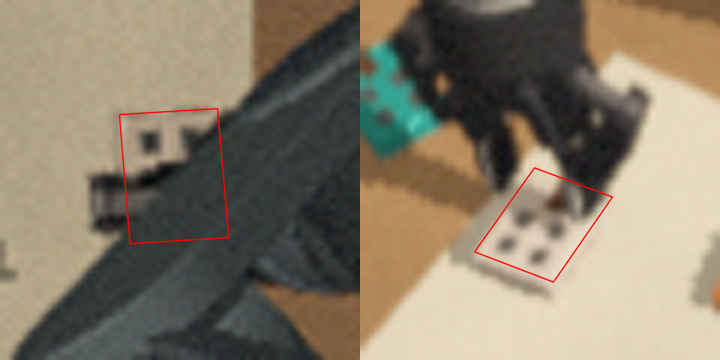

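The fingertips are still just above the front, since they stand farther back at this opening than I assumed. I'll reopen, lower and retry.

Emit:
play_rows:
  plan:
    - [60, [0, 0, 0], 0]
    - [60, [0, 0, 0], 0]
    - [60, [0, 0, 0], 0]
    - [60, [0, 0, 0], 0]
    - [60, [0, 0, 0.008], 0]
    - [60, [0, 0, 0.016], 0]
    - [60, [0, 0, 0.016], 0]

```text
time_s: 4.2
eef_pos: [0.4648, -0.3689, -0.0032]
eef_rot: [-0.001, 0.999, 0.044, -0.0]
wrist_force: [0.5, -0.2, -0.1]
opening: 0.704
grasp_force: 0.0
```

Emit:
play_rows:
  plan:
    - [40, [0, 0, 0], 0]
    - [40, [0, 0, 0], 0]
    - [40, [0, 0, 0], 0]
    - [40, [0, 0, 0], 0]
    - [40, [0, 0, 0], 0]

```text
time_s: 4.7
eef_pos: [0.4653, -0.3695, -0.0023]
eef_rot: [0.0, 0.999, 0.044, 0.0]
wrist_force: [0.3, -0.7, -0.2]
opening: 0.466
grasp_force: 0.0
```

```bash
python3 - <<'E'
from ov import *
t=camera("top");s=camera("scene");L=[]
a=draw(t,(410,240,470,300),6,L);b=draw(s,(200,150,260,210),6,L)
cv2.imwrite("pics/g2.png",np.hstack([a,b]))
M=R.from_euler('z',.088).as_matrix()
for p in(t,s):
    w=(cloud(p)-np.array([.4653,-.3695,0]))@M
    k=(abs(w[...,0])<.03)&(abs(w[...,1])<.07)&(w[...,2]<.06)
    for y0 in np.arange(-.07,.07,.01):
        q=w[k&(w[...,1]>=y0)&(w[...,1]<y0+.01)&(abs(w[...,0])<.016)]
        if len(q): print(round(y0,2),len(q),np.round(np.sort(q[:,2])[::max(1,len(q)//8)],3))
E
```

```text
-0.01 2 [0.012 0.015]
0.0 2 [0.018 0.018]
0.01 6 [0.01  0.013 0.015 0.015 0.015 0.022]
0.02 12 [-0.002 -0.     0.     0.001  0.001  0.003  0.013  0.015  0.017  0.017
  0.02   0.038]
0.03 19 [-0.004 -0.003 -0.001  0.001  0.001  0.002  0.002  0.003  0.003  0.004]
0.04 39 [-0.005 -0.001  0.     0.001  0.001  0.002  0.003  0.003  0.004  0.005]
0.05 38 [-0.003 -0.002 -0.001  0.     0.     0.001  0.002  0.003  0.004  0.005]
0.06 41 [-0.006 -0.004 -0.003 -0.001  0.     0.001  0.002  0.003  0.005]
-0.07 25 [-0.01  -0.002 -0.002 -0.001  0.     0.002  0.004  0.005  0.007]
-0.06 26 [-0.004 -0.003 -0.001  0.     0.001  0.002  0.002  0.004  0.007]
-0.05 19 [-0.005 -0.004 -0.002 -0.001 -0.     0.     0.002  0.002  0.003  0.004]
-0.04 21 [-0.002 -0.001  0.001  0.001  0.002  0.004  0.005  0.005  0.04   0.044
  0.056]
-0.03 44 [0.007 0.015 0.025 0.033 0.036 0.042 0.045 0.05  0.057]
-0.02 38 [0.009 0.013 0.014 0.016 0.016 0.017 0.02  0.03  0.043 0.056]
-0.01 25 [0.014 0.015 0.016 0.017 0.017 0.018 0.019 0.02  0.023]
0.0 20 [0.008 0.011 0.015 0.016 0.016 0.017 0.018 0.019 0.02  0.023]
0.01 17 [-0.002  0.01   0.012  0.015  0.016  0.018  0.02   0.027  0.047]
0.02 61 [-0.006  0.001  0.002  0.005  0.01   0.015  0.033  0.042  0.05 ]
0.03 45 [-0.003 -0.002  0.001  0.002  0.004  0.005  0.036  0.044  0.049]
0.04 25 [-0.005 -0.    -0.     0.001  0.001  0.002  0.003  0.005  0.01 ]
0.05 26 [-0.006 -0.001 -0.001 -0.     0.001  0.001  0.002  0.004  0.005]
0.06 30 [-0.004 -0.003 -0.002 -0.002 -0.001 -0.     0.     0.002  0.002  0.004]
```

View pics/g2.png

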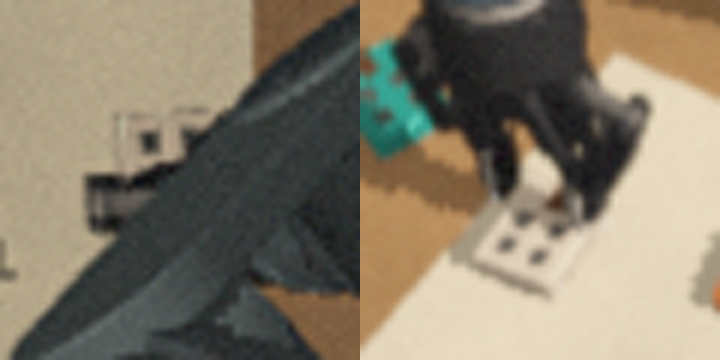

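The fingers straddle the front without touching it, so I'll command a tighter opening.

Emit:
play_rows:
  plan:
    - [10, [0, 0, 0], 0]
    - [10, [0, 0, 0], 0]
    - [10, [0, 0, 0], 0]
    - [10, [0, 0, 0], 0]
    - [10, [0, 0, 0], 0]

```text
time_s: 5.3
eef_pos: [0.4652, -0.3694, -0.0024]
eef_rot: [0.0, 0.999, 0.044, -0.0]
wrist_force: [0.2, -0.0, -1.3]
opening: 0.116
grasp_force: 0.0
```

```bash
python3 - <<'E'
from ov import *
t=camera("top");s=camera("scene")
o=get_obs();q=o["eef_rot"];M=R.from_quat([q[1],q[2],q[3],q[0]]).as_matrix();T=o["eef_pos"]
print(o["q"],T)
X=np.array([[0,.03,0],[0,-.03,0]])@M.T+T; Z=np.array([[0,0,0],[0,0,-.1]])@M.T+T
L=[(X,(0,255,0)),(Z,(255,255,0)),(pan(.4732,-.3687,.088),(0,0,255))]
a=draw(t,(410,235,475,300),6,L);b=draw(s,(195,145,260,210),6,L)
cv2.imwrite("pics/g3.png",np.hstack([a,b]))
E
```

```text
[-8.70718816e-01  4.86800228e-01  1.68148650e+00  3.35433874e-05
  9.73316439e-01  6.12004702e-01] [ 0.46522985 -0.36939807 -0.00243294]
```

View pics/g3.png

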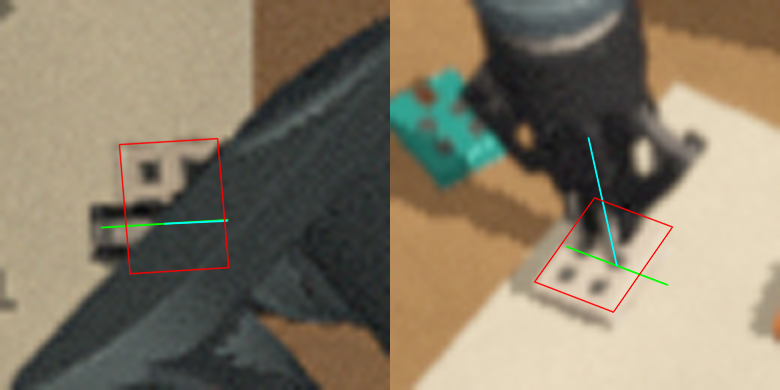

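The tips really sit about 18 mm above the stated TCP. I'll find the true tip height by touching the front's top (16 mm) gently.

Emit:
play_rows:
  plan:
    - [10, [0, 0, 0.003], 0]
    - [10, [0, 0, 0.006], 0]
    - [10, [0, 0, 0.006], 0]

```text
time_s: 5.7
eef_pos: [0.4651, -0.3692, -0.0051]
eef_rot: [-0.0, 0.999, 0.044, -0.0]
wrist_force: [-0.7, 0.1, -1.0]
opening: 0.118
grasp_force: 0.0
```

Emit:
play_rows:
  plan:
    - [10, [0, 0, 0.005], 0]
    - [10, [0, 0, 0.008], 0]
    - [10, [0, 0, 0.008], 0]

```text
time_s: 6.0
eef_pos: [0.4652, -0.3694, -0.0077]
eef_rot: [-0.0, 0.999, 0.044, -0.0]
wrist_force: [-1.3, 0.2, 3.9]
opening: 0.116
grasp_force: 1.8
```

```bash
python3 - <<'E'
from ov import *
t=camera("top");s=camera("scene")
o=get_obs();q=o["eef_rot"];M=R.from_quat([q[1],q[2],q[3],q[0]]).as_matrix();T=o["eef_pos"]
print(T,o["wrist_force"])
w=(cloud(s)-T)@M
# finger points: within 15mm of tool axis
for lo in np.arange(-.09,.01,.006):
    k=(w[...,2]>lo)&(w[...,2]<lo+.006)&(abs(w[...,0])<.04)&(abs(w[...,1])<.05)&(cloud(s)[...,2]>.02)
    g=s["image"][k].mean(1) if k.any() else np.array([0])
    q=w[k];
    if len(q): print(round(lo,3),len(q),np.round(q.min(0),3),np.round(q.max(0),3),g.mean().round())
E
```

```text
[ 0.46521346 -0.36941257 -0.00775052] [-2.03578913  1.28967315  4.18771165]
-0.09 30 [-0.015 -0.046 -0.09 ] [ 0.017  0.05  -0.084] 62.0
-0.084 35 [-0.009 -0.041 -0.084] [ 0.017  0.044 -0.078] 51.0
-0.078 33 [-0.011 -0.034 -0.078] [ 0.015  0.044 -0.072] 41.0
-0.072 14 [ 0.001 -0.03  -0.072] [ 0.015  0.038 -0.067] 41.0
-0.066 14 [-0.001 -0.018 -0.066] [ 0.014  0.022 -0.061] 40.0
-0.06 10 [ 0.002 -0.018 -0.059] [ 0.015  0.011 -0.055] 59.0
-0.054 17 [ 0.    -0.017 -0.054] [ 0.013  0.013 -0.048] 58.0
-0.048 19 [-0.004 -0.02  -0.048] [ 0.013  0.02  -0.042] 72.0
-0.042 16 [-0.007 -0.018 -0.041] [ 0.013  0.016 -0.036] 80.0
-0.036 20 [-0.009 -0.025 -0.036] [ 0.04   0.018 -0.03 ] 131.0
-0.03 21 [-0.01  -0.022 -0.03 ] [ 0.036  0.018 -0.028] 174.0
```

Contact came at TCP z = -7.6 mm, so the tips are about 23 mm behind the TCP at this opening. I'll regrasp with TCP z at about -18 mm.

Emit:
play_rows:
  plan:
    - [10, [0, 0, -0.03], 0]
    - [62, [0, 0, -0.03], 0]
    - [62, [0, 0, -0.03], 0]
    - [62, [0, 0, -0.03], 0]
    - [62, [0, 0, -0.03], 0]
    - [62, [0, 0, -0.03], 0]
    - [62, [0, 0, 0.0], 0]
    - [62, [0, 0, 0.015], 0]
    - [62, [0, 0, 0.025], 0]
    - [62, [0, 0, 0.025], 0]

```text
time_s: 7.1
eef_pos: [0.4646, -0.3687, -0.0193]
eef_rot: [-0.001, 0.999, 0.044, -0.001]
wrist_force: [0.3, 0.2, -0.8]
opening: 0.724
grasp_force: 0.0
```

Emit:
play_rows:
  plan:
    - [40, [0, 0, 0], 0]
    - [40, [0, 0, 0], 0]
    - [40, [0, 0, 0], 0]
    - [40, [0, 0, 0], 0]
    - [40, [0, 0, 0], 0]
    - [40, [0, 0, 0], 0]

```text
time_s: 7.7
eef_pos: [0.4654, -0.3697, -0.0177]
eef_rot: [0.0, 0.999, 0.044, 0.0]
wrist_force: [0.8, -0.1, 2.9]
opening: 0.518
grasp_force: 61.3
```

Gripped, with 61 N on the pads. The tool can't tilt, so I'll press the front's roof edge on the house's foot strip. That should swing the front to 32° in the grip.

```bash
python3 go.py "(.4652,-.3694,.11,.19)" "(.4809,.0963,.11,.19)" "(.4809,.0963,.043,.19)"; python3 - <<'E'
from h import *
M=houseM(.19)
for n in("top","scene"):
    h=(cloud(camera(n))-np.array([.5515,.1099,.08]))@M
    for x0 in(-.055,-.045,-.035): print(n,x0,[round(float(np.nanmedian(h[...,2][(abs(h[...,0]-x0)<.005)&(abs(h[...,1]-y0)<.006)&(abs(h[...,2])<.03)]))*1000,1) for y0 in np.arange(-.036,.04,.012)])
E
```

```text
t 7.7 tcp [ 0.4654 -0.3697 -0.0177] yaw 0.088 F [ 0.8 -0.1  2.9] op 44.2 gf 61.3
(0.4652, -0.3694, 0.11, 0.19) -> [-0.0004 -0.0006 -0.3192] -0.0325
(0.4809, 0.0963, 0.11, 0.19) -> [ 0.1411 -1.1569 -0.3198] -0.0325
(0.4809, 0.0963, 0.043, 0.19) -> [ 0.141  -1.157  -0.1523] -0.0325
top -0.055 [0.4, 0.4, -0.4, 0.3, 1.5, 0.5, 0.8]
top -0.045 [-0.3, 0.7, 1.2, 1.4, 0.1, 1.8, 1.0]
top -0.035 [0.4, -0.5, -5.3, -1.7, -2.8, 0.3, 0.2]
scene -0.055 [-1.1, 0.1, -1.5, -0.8, -2.6, -2.1, -1.2]
scene -0.045 [-1.6, -0.9, -1.3, -0.5, -0.6, -0.9, 0.3]
scene -0.035 [-1.5, -4.0, -7.1, -7.7, -5.8, -3.7, -1.2]
```

Emit:
play_rows:
  plan:
    - [40, [0, 0, -0.1], 0]
    - [40, [0, 0, -0.2], -0.015]
    - [40, [0, 0, -0.32], -0.0325]
    - [40, [0.05, -0.4, -0.32], -0.0325]
    - [40, [0.1, -0.8, -0.32], -0.0325]
    - [40, [0.1, -0.8, -0.32], -0.0325]
    - [40, [0.1, -0.8, -0.32], -0.0325]
    - [40, [0.1, -0.8, -0.32], -0.0325]
    - [40, [0.1, -0.8, -0.32], -0.0325]
    - [40, [0.1, -0.8, -0.32], -0.0325]

```text
time_s: 8.8
eef_pos: [0.4757, -0.0432, 0.1095]
eef_rot: [-0.001, 0.995, 0.096, -0.001]
wrist_force: [-0.5, -1.0, 0.6]
opening: 0.517
grasp_force: 61.5
```

```bash
python3 go.py "(.4809,.0963,.11,.19)" "(.4809,.0963,.043,.19)"
```

```text
t 8.8 tcp [ 0.4757 -0.0432  0.1095] yaw 0.1928 F [-0.5 -1.   0.6] op 44.2 gf 61.5
(0.4809, 0.0963, 0.11, 0.19) -> [ 0.0796 -0.3399 -0.0008] 0.0009
(0.4809, 0.0963, 0.043, 0.19) -> [ 0.0798 -0.3396  0.1667] 0.0009
```

Emit:
play_rows:
  plan:
    - [40, [0.04, -0.17, 0], 0]
    - [40, [0.079, -0.345, 0], 0]
    - [40, [0.079, -0.345, 0], 0]
    - [40, [0.079, -0.345, 0], 0]
    - [40, [0.079, -0.345, 0], 0]
    - [40, [0.079, -0.345, 0], 0]
    - [40, [0.079, -0.345, 0], 0]

```text
time_s: 9.5
eef_pos: [0.4819, 0.0932, 0.1099]
eef_rot: [0.0, 0.996, 0.094, -0.0]
wrist_force: [0.1, -0.9, -0.1]
opening: 0.513
grasp_force: 61.5
```

```bash
python3 go.py "(.4809,.0963,.043,.19)"; python3 - <<'E'
from h import *
o=get_obs()
# check held panel against expectation
M=R.from_euler('z',.19).as_matrix();T=o["eef_pos"]
for n in("top","scene"):
    p=camera(n);w=(cloud(p)-T)@M
    im=p["image"].astype(float);br=(im.min(2)>110)&(im.max(2)-im.min(2)<60)
    k=br&(abs(w[...,0])<.06)&(abs(w[...,1])<.05)&(w[...,2]>0)&(w[...,2]<.05)
    q=w[k];print(n,k.sum(),np.round(np.percentile(q,[2,50,98],0),4) if len(q) else 0)
E
```

```text
t 9.5 tcp [0.4819 0.0932 0.1099] yaw 0.1884 F [ 0.1 -0.9 -0.1] op 43.8 gf 61.5
(0.4809, 0.0963, 0.043, 0.19) -> [-0.0009 -0.0082  0.1672] -0.0005
top 0 0
scene 304 [[-0.0154 -0.022   0.0213]
 [ 0.0215 -0.0003  0.0333]
 [ 0.0416  0.0224  0.0383]]
```

Emit:
play_rows:
  plan:
    - [40, [0, -0.008, 0.08], 0]
    - [40, [0, -0.008, 0.15], 0]
    - [40, [0, -0.008, 0.167], 0]
    - [40, [0, -0.008, 0.167], 0]
    - [40, [0, -0.008, 0.175], 0]
    - [40, [0, -0.008, 0.18], 0]
    - [40, [0, -0.008, 0.185], 0]
    - [40, [0, -0.008, 0.185], 0]

```text
time_s: 10.4
eef_pos: [0.4817, 0.0969, 0.0382]
eef_rot: [0.001, 0.995, 0.095, 0.0]
wrist_force: [-9.9, -3.8, 14.7]
opening: 0.519
grasp_force: 64.1
```

Emit:
play_rows:
  plan:
    - [40, [0, 0, 0.006], 0]
    - [40, [0, 0, 0.012], 0]
    - [40, [-0.001, 0, 0.018], 0]
    - [40, [-0.001, 0, 0.024], 0]
    - [40, [-0.001, 0, 0.024], 0]

```text
time_s: 10.9
eef_pos: [0.4807, 0.0967, 0.0283]
eef_rot: [0.001, 0.995, 0.095, -0.0]
wrist_force: [-10.3, -5.0, 13.7]
opening: 0.517
grasp_force: 69.6
```

Emit:
play_rows:
  plan:
    - [40, [0, 0, 0.006], 0]
    - [40, [0, 0, 0.012], 0]
    - [40, [-0.001, 0, 0.018], 0]
    - [40, [-0.001, 0, 0.022], 0]
    - [40, [-0.001, 0, 0.022], 0]

```text
time_s: 11.4
eef_pos: [0.4807, 0.0967, 0.0197]
eef_rot: [0.001, 0.995, 0.095, 0.0]
wrist_force: [-9.8, -4.2, 14.3]
opening: 0.519
grasp_force: 73.8
```

```bash
cat > tilt.py <<'E'
from h import *
o=get_obs();T=o["eef_pos"];q=o["eef_rot"];Mt=R.from_quat([q[1],q[2],q[3],q[0]]).as_matrix()
yaw=np.arctan2(Mt[1,0],Mt[0,0]);M=R.from_euler('z',yaw).as_matrix()
print(np.round(T,4),round(yaw,4),np.round(o["wrist_force"],1))
def run(names=("scene","top")):
  for n in names:
    p=camera(n);w=(cloud(p)-T)@M
    im=p["image"].astype(float);br=(im.min(2)>100)&(im.max(2)-im.min(2)<70)
    k=br&(abs(w[...,0])<.07)&(abs(w[...,1])<.03)&(w[...,2]>-.02)&(w[...,2]<.07)
    if k.sum()<30: print(n,k.sum());continue
    c=w[k]
    # robust line z=a+b x on the panel's face
    best=None;rng=np.random.default_rng(0)
    for _ in range(500):
        i,j=rng.choice(len(c),2,False)
        if abs(c[i,0]-c[j,0])<.015: continue
        b=(c[i,2]-c[j,2])/(c[i,0]-c[j,0]);r=abs(c[:,2]-c[i,2]-b*(c[:,0]-c[i,0]))<.003
        if best is None or r.sum()>best.sum(): best=r
    b,a=np.polyfit(c[best][:,0],c[best][:,2],1);e=c[best]
    print(n,k.sum(),best.sum(),"tilt deg",np.degrees(np.arctan(b)).round(1),"z at tcp x",round(a,4),"x",np.percentile(e[:,0],[1,99]).round(4),"y",np.percentile(e[:,1],[1,99]).round(4),"z",np.percentile(e[:,2],[1,99]).round(4))
run()
E
python3 tilt.py
```

```text
[0.4807 0.0967 0.0197] 0.1903 [-9.8 -4.2 14.3]
scene 247 132 tilt deg 24.6 z at tcp x 0.0366 x [-0.0155  0.0401] y [-0.0219  0.0228] z [0.0285 0.0545]
top 0
```

Emit:
play_rows:
  plan:
    - [40, [-0.001, 0, 0.005], 0]
    - [40, [-0.001, 0, 0.01], 0]
    - [40, [-0.001, 0, 0.014], 0]
    - [40, [-0.001, 0, 0.014], 0]

```text
time_s: 11.9
eef_pos: [0.4807, 0.0967, 0.0149]
eef_rot: [0.001, 0.995, 0.095, 0.0]
wrist_force: [-12.1, -3.3, 20.7]
opening: 0.519
grasp_force: 77.1
```

```bash
python3 tilt.py
```

```text
[0.4807 0.0967 0.0149] 0.1906 [-12.1  -3.3  20.7]
scene 225 115 tilt deg 31.6 z at tcp x 0.0374 x [-0.0136  0.0361] y [-0.0224  0.0228] z [0.0269 0.06  ]
top 0
```

The front now lies flat on the foot strip, tilted 31.6°. I'll lift it and measure it in the grip with the same scene camera I used for the house, so the calibration bias cancels.

Emit:
play_rows:
  plan:
    - [40, [-0.01, 0, -0.03], 0]
    - [40, [-0.02, 0, -0.1], 0]
    - [40, [-0.02, 0, -0.125], 0]
    - [40, [-0.02, 0, -0.125], 0]
    - [40, [-0.02, 0, -0.125], 0]

```text
time_s: 12.5
eef_pos: [0.4727, 0.0957, 0.0621]
eef_rot: [0.0, 0.995, 0.095, 0.001]
wrist_force: [-0.7, 0.1, -1.3]
opening: 0.513
grasp_force: 74.3
```

```bash
cat > held.py <<'E'
from ov import *
o=get_obs();T=o["eef_pos"];q=o["eef_rot"];Mt=R.from_quat([q[1],q[2],q[3],q[0]]).as_matrix()
yaw=np.arctan2(Mt[1,0],Mt[0,0]);print(T,yaw)
def fit(p,save=None):
    w=cloud(p);c=(w-T)@R.from_euler('z',yaw).as_matrix()
    near=(abs(c[...,0])<.09)&(abs(c[...,1])<.07)&(c[...,2]>-.03)&(c[...,2]<.08)
    vs,us=np.where(near);b=(max(us.min()-6,0),max(vs.min()-6,0),min(us.max()+6,640),min(vs.max()+6,480))
    oo,d,z=rays(p,b);im=p["image"][b[1]:b[3],b[0]:b[2]].reshape(-1,3).astype(float)
    sat=(im.max(1)-im.min(1))/(im.max(1)+1);white=(im.min(1)>100)&(sat<.3);bg=(sat>.36)&(im.max(1)>50)
    pts=oo+z[:,None]*d
    def hit(x):
        M=R.from_euler('ZY',[yaw+x[4],-x[3]]).as_matrix();ct=T+R.from_euler('z',yaw).as_matrix()@x[:3]
        n,f=slab(M.T@(oo-ct),d@M,np.array([-.03,-.023,0]),np.array([.03,.023,.016]));return n,f
    nearT=(np.linalg.norm(pts-T-[0,0,.02],axis=1)<.075)&(pts[:,2]>.025)
    W=white&nearT
    def L(x):
        n,f=hit(x);h=n<f
        return (W&~h).sum()+(bg&h).sum()+np.minimum(abs(n-z)[h&W]/.004,1.5).sum()*.5
    r=DE(L,[(0,.03),(-.006,.006),(.01,.04),(.4,.7),(-.06,.06)],seed=2,popsize=20,maxiter=80,polish=False)
    x=r.x;print("fit",np.round(x,4),"deg",np.degrees(x[3]).round(1),"loss",r.fun,"white",W.sum())
    M=R.from_euler('ZY',[yaw+x[4],-x[3]]).as_matrix();ct=T+R.from_euler('z',yaw).as_matrix()@x[:3]
    if save: 
        lp=[(rect(.03,.023,zz)@M.T+ct,(0,0,255)) for zz in(0,.016)]
        bb=(b[0],b[1],b[2],b[3]);cv2.imwrite(save,draw(p,bb,min(6,780//(b[2]-b[0])),lp))
    return x,ct
if __name__=="__main__":
    fit(camera("scene"),"pics/h1.png");fit(camera("scene"))
E
python3 held.py
```

```text
[0.47266364 0.0957421  0.06209311] 0.19012369711449642
fit [ 1.680e-02 -1.000e-04  2.820e-02  5.998e-01 -1.100e-02] deg 34.4 loss 81.98119684746335 white 211
fit [ 1.69e-02 -4.00e-04  2.78e-02  5.94e-01  1.76e-02] deg 34.0 loss 89.47003506667605 white 214
```

View pics/h1.png

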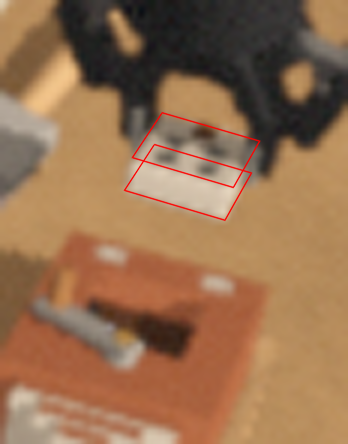

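The box outline sits right on the held front, tilted about 33° and offset from the TCP by (16.8, 0, 28) mm. I'll hover over the opening and check again.

```bash
python3 go.py "(.5276,.1052,.0675,.19)" "(.5377,.1072,.051,.19)"
```

```text
t 12.6 tcp [0.4717 0.0958 0.0611] yaw 0.1901 F [-0.3 -0.6 -0.4] op 44.1 gf 74.3
(0.5276, 0.1052, 0.0675, 0.19) -> [ 0.1417  0.0033 -0.0161] 0.0
(0.5377, 0.1072, 0.051, 0.19) -> [0.1675 0.0032 0.0251] 0.0
```

Emit:
play_rows:
  plan:
    - [40, [0.02, 0.001, -0.016], 0]
    - [40, [0.06, 0.002, -0.016], 0]
    - [40, [0.1, 0.003, -0.016], 0]
    - [40, [0.13, 0.003, -0.016], 0]
    - [40, [0.142, 0.003, -0.016], 0]
    - [40, [0.142, 0.003, -0.016], 0]
    - [40, [0.142, 0.003, -0.016], 0]

```text
time_s: 13.3
eef_pos: [0.5276, 0.1053, 0.0679]
eef_rot: [-0.0, 0.995, 0.095, -0.001]
wrist_force: [-0.4, -0.4, -1.4]
opening: 0.513
grasp_force: 74.3
```

```bash
python3 go.py "(.5377,.1072,.051,.19)"; python3 - <<'E'
from held import *
M=houseM(.19)
for n in("scene","scene"):
    x,ct=fit(camera(n));print("panel in house(scene)",np.round(M.T@(ct-np.array([.553,.1101,.08])),4))
E
```

```text
t 13.3 tcp [0.5276 0.1053 0.0679] yaw 0.1902 F [-0.4 -0.4 -1.4] op 43.8 gf 74.3
(0.5377, 0.1072, 0.051, 0.19) -> [0.0257 0.0002 0.0423] 0.0001
[0.52760448 0.10534506 0.06793744] 0.19023472125714752
fit [ 1.66e-02 -1.00e-04  2.76e-02  5.95e-01 -1.30e-03] deg 34.1 loss 153.66120222152173 white 281
panel in house(scene) [ 0.0004 -0.      0.0181]
fit [ 1.640e-02 -2.000e-04  2.820e-02  5.739e-01 -3.150e-02] deg 32.9 loss 156.59946762716652 white 291
panel in house(scene) [ 0.0006 -0.0001  0.0187]
```

Emit:
play_rows:
  plan:
    - [40, [0.006, 0, 0.01], 0]
    - [40, [0.012, 0, 0.02], 0]
    - [40, [0.018, 0, 0.03], 0]
    - [40, [0.021, 0, 0.035], 0]
    - [40, [0.024, 0, 0.039], 0]
    - [40, [0.026, 0, 0.0425], 0]
    - [40, [0.026, 0, 0.0425], 0]

```text
time_s: 14.1
eef_pos: [0.5381, 0.1074, 0.0507]
eef_rot: [-0.0, 0.995, 0.095, -0.0]
wrist_force: [-0.7, 0.4, -0.8]
opening: 0.517
grasp_force: 75.4
```

Emit:
play_rows:
  plan:
    - [40, [0.001, 0, 0.002], 0]
    - [40, [0.002, 0, 0.0035], 0]
    - [40, [0.002, 0, 0.0035], 0]

```text
time_s: 14.4
eef_pos: [0.539, 0.1074, 0.0498]
eef_rot: [-0.0, 0.995, 0.095, -0.0]
wrist_force: [-2.3, -0.2, -0.2]
opening: 0.512
grasp_force: 76.0
```

Emit:
play_rows:
  plan:
    - [40, [0.001, 0, 0.002], 0]
    - [40, [0.001, 0, 0.002], 0]
    - [50, [0.001, 0, 0.002], 0]
    - [54, [0.001, 0, 0.002], 0]
    - [58, [0.001, 0, 0.002], 0]
    - [60, [0.001, 0, 0.002], 0]
    - [60, [0.001, 0, 0.002], 0]

```text
time_s: 15.1
eef_pos: [0.5398, 0.1075, 0.0492]
eef_rot: [0.0, 0.995, 0.095, 0.0]
wrist_force: [0.3, 1.3, 1.2]
opening: 0.702
grasp_force: 0.0
```

```bash
python3 - <<'E'
from h import *
H=np.array([.553,.1101,.08]);M=houseM(.19);p=camera("scene");o=get_obs();print(o["wrist_force"],o["eef_pos"])
save(p,"pics/r1.png",(310,220,400,320),6)
h=(cloud(p)-H)@M;im=p["image"].astype(float);sat=(im.max(2)-im.min(2))/(im.max(2)+1)
k=(abs(h[...,0])<.045)&(abs(h[...,1])<.03)&(abs(h[...,2])<.025)&(sat<.3)&(im.min(2)>100)
q=h[k];print(k.sum(),np.round(np.percentile(q,[2,50,98],0),4))
E
```

```text
[ 0.35645449  0.05999125 -0.51464902] [0.53973959 0.10750261 0.04919446]
208 [[-0.0244 -0.0265 -0.003 ]
 [ 0.0194  0.0009  0.0085]
 [ 0.0434  0.0232  0.0129]]
```

View pics/r1.png

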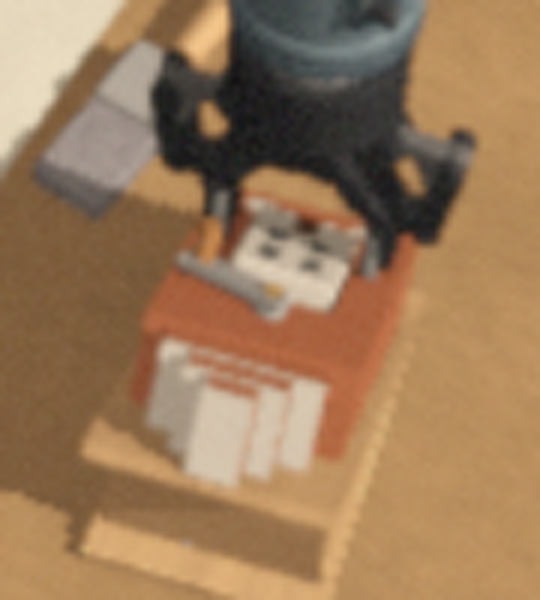

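The front sits in the opening on the pads at about r1 px (300,260), still proud. The knob is at (212,240). Next I'll lift, shut the fingers and press along the normal.

```bash
python3 go.py "(.5397,.1075,.11,.19)" "(.5302,.1057,.11,.19)" "(.5302,.1057,.078,.19)" "(.5365,.1069,.068,.19)" "(.5422,.1080,.0585,.19)"
```

```text
t 15.15 tcp [0.5397 0.1075 0.0492] yaw 0.1901 F [ 0.4  0.1 -0.5] op 59.8 gf 0.0
(0.5397, 0.1075, 0.11, 0.19) -> [-1.00e-04 -0.00e+00 -1.52e-01] 0.0
(0.5302, 0.1057, 0.11, 0.19) -> [-2.42e-02 -1.00e-04 -1.52e-01] 0.0
(0.5302, 0.1057, 0.078, 0.19) -> [-0.0243 -0.0001 -0.072 ] 0.0
(0.5365, 0.1069, 0.068, 0.19) -> [-0.0082 -0.     -0.047 ] 0.0
(0.5422, 0.108, 0.0585, 0.19) -> [ 0.0063 -0.0001 -0.0233] 0.0
```

Emit:
play_rows:
  plan:
    - [60, [0, 0, -0.05], 0]
    - [60, [0, 0, -0.15], 0]
    - [0, [-0.024, 0, -0.152], 0]
    - [0, [-0.024, 0, -0.152], 0]
    - [0, [-0.024, 0, -0.152], 0]
    - [0, [-0.024, 0, -0.152], 0]
    - [0, [-0.024, 0, -0.152], 0]
    - [0, [-0.024, 0, -0.1], 0]
    - [0, [-0.024, 0, -0.072], 0]
    - [0, [-0.024, 0, -0.072], 0]

```text
time_s: 16.15
eef_pos: [0.5282, 0.1057, 0.0755]
eef_rot: [-0.0, 0.995, 0.095, -0.002]
wrist_force: [-0.8, 0.9, -0.9]
opening: -0.0
grasp_force: 0.0
```

```bash
python3 - <<'E'
from h import *
o=get_obs();print(o["wrist_force"],o["eef_pos"],o["opening"])
H=np.array([.553,.1101,.08]);M=houseM(.19)
for n in("scene","top"):
    p=camera(n);h=(cloud(p)-H)@M;im=p["image"].astype(float);sat=(im.max(2)-im.min(2))/(im.max(2)+1)
    for x0 in(-.02,-.01,0,.01,.02):
        r=[]
        for y0 in(-.016,0,.016):
            k=(abs(h[...,0]-x0)<.006)&(abs(h[...,1]-y0)<.008)&(abs(h[...,2])<.02)&(sat<.35)
            r.append((int(k.sum()),round(float(np.median(h[...,2][k]))*1000,1) if k.any() else None))
        print(n,x0,r)
E
```

```text
[-0.76496133  0.87696345 -0.89295934] [0.5281642  0.10571877 0.07553658] -0.00044577202016727604
scene -0.02 [(12, 10.3), (9, 8.5), (10, 8.0)]
scene -0.01 [(11, 9.8), (10, 9.4), (13, 7.3)]
scene 0 [(13, 10.5), (13, 9.1), (13, 8.8)]
scene 0.01 [(7, 11.4), (11, 9.1), (13, 9.3)]
scene 0.02 [(17, 10.4), (15, 8.7), (23, 7.8)]
top -0.02 [(0, None), (0, None), (0, None)]
top -0.01 [(0, None), (0, None), (0, None)]
top 0 [(0, None), (0, None), (0, None)]
top 0.01 [(0, None), (0, None), (0, None)]
top 0.02 [(0, None), (0, None), (0, None)]
```

Emit:
play_rows:
  plan:
    - [0, [0.008, 0, 0.0127], 0]
    - [0, [0.0133, 0, 0.0212], 0]
    - [0, [0.016, 0, 0.0254], 0]
    - [0, [0.0186, 0, 0.0297], 0]
    - [0, [0.0186, 0, 0.0297], 0]

```text
time_s: 16.75
eef_pos: [0.5375, 0.1071, 0.0659]
eef_rot: [-0.0, 0.995, 0.095, -0.0]
wrist_force: [-0.4, 0.2, -1.1]
opening: 0.0
grasp_force: 0.0
```

Emit:
play_rows:
  plan:
    - [0, [0.0026, 0, 0.0042], 0]
    - [0, [0.004, 0, 0.0064], 0]
    - [0, [0.0053, 0, 0.0085], 0]
    - [0, [0.0066, 0, 0.0106], 0]
    - [0, [0.0066, 0, 0.0106], 0]

```text
time_s: 17.25
eef_pos: [0.5402, 0.1078, 0.062]
eef_rot: [-0.0, 0.995, 0.095, 0.0]
wrist_force: [-0.3, 0.6, 2.2]
opening: -0.004
grasp_force: 1.5
```

Emit:
play_rows:
  plan:
    - [0, [0.0026, 0, 0.0042], 0]
    - [0, [0.0053, 0, 0.0085], 0]
    - [0, [0.0066, 0, 0.0106], 0]
    - [0, [0.008, 0, 0.0127], 0]
    - [0, [0.0093, 0, 0.0148], 0]
    - [0, [0.0093, 0, 0.0148], 0]

```text
time_s: 17.85
eef_pos: [0.5439, 0.1081, 0.0563]
eef_rot: [0.0, 0.995, 0.095, 0.0]
wrist_force: [-2.1, -1.6, 6.5]
opening: 0.0
grasp_force: 2.8
```

Emit:
play_rows:
  plan:
    - [0, [0.0013, 0, 0.0021], 0]
    - [0, [0.0026, 0, 0.0042], 0]
    - [0, [0.004, 0, 0.0064], 0]
    - [0, [0.0053, 0, 0.0085], 0]
    - [0, [0.0053, 0, 0.0085], 0]

```text
time_s: 18.35
eef_pos: [0.545, 0.1077, 0.0547]
eef_rot: [0.001, 0.995, 0.095, -0.001]
wrist_force: [-14.5, -5.2, 25.1]
opening: 0.003
grasp_force: 14.6
```

Emit:
play_rows:
  plan:
    - [0, [-0.01, 0, -0.016], 0]
    - [0, [-0.06, 0, -0.06], 0]
    - [0, [-0.1, 0, -0.1], 0]
    - [0, [-0.1, 0, -0.1], 0]
    - [0, [-0.1, 0, -0.1], 0]

```text
time_s: 18.85
eef_pos: [0.5072, 0.1011, 0.0926]
eef_rot: [0.0, 0.995, 0.095, 0.001]
wrist_force: [0.0, 0.9, -0.5]
opening: -0.004
grasp_force: 0.0
```

```bash
cat > chk.py <<'E'
from h import *
import sys
o=get_obs();print(round(o["time_s"],2),np.round(o["eef_pos"],4))
H=np.array([.553,.1101,.08]);M=houseM(.19)
p=camera("scene")
if len(sys.argv)>1: save(p,sys.argv[1],(310,220,400,320),6)
hs=[(cloud(q)-H)@M for q in(p,camera("scene"),camera("scene"))]
im=p["image"].astype(float);sat=(im.max(2)-im.min(2))/(im.max(2)+1)
z=np.mean([h[...,2] for h in hs],0);h=hs[0]
f=(abs(z)<.006)&(sat>.45)&(abs(h[...,1])<.045)&(h[...,0]>-.055)&(h[...,0]<.04)
print("face",f.sum(),np.median(z[f]))
k=(abs(h[...,0])<.029)&(abs(h[...,1])<.021)&(z>-.012)&(z<.015)&(sat<.35)
A=np.c_[h[k][:,:2],np.ones(k.sum())];c,_,_,_=np.linalg.lstsq(A,z[k],rcond=None);print("panel",k.sum(),"tilt xy, z mm",c[:2].round(3),c[2]*1000)
for x0 in(-.022,0,.022): print(x0,[round(float(np.median(z[k&(abs(h[...,0]-x0)<.008)&(abs(h[...,1]-y0)<.008)]))*1000,1) if (k&(abs(h[...,0]-x0)<.008)&(abs(h[...,1]-y0)<.008)).any() else None for y0 in(-.016,0,.016)])
n=(h[...,2]>.012)&(h[...,2]<.03)&(h[...,1]<-.01)&(abs(h[...,1])<.05)&(h[...,0]>0)&(h[...,0]<.06)
if n.any(): print("knob",n.sum(),np.median(h[n],0).round(4))
E
python3 chk.py pics/c1.png
```

```text
18.85 [0.5072 0.1011 0.0926]
face 259 -0.00013047952849730462
panel 137 tilt xy, z mm [ 0.003 -0.009] -0.07669170257124217
-0.022 [-0.4, 0.3, -0.2]
0 [0.1, -0.3, -0.2]
0.022 [0.6, 0.4, -0.2]
knob 25 [ 0.0383 -0.0318  0.0217]
```

View pics/c1.png

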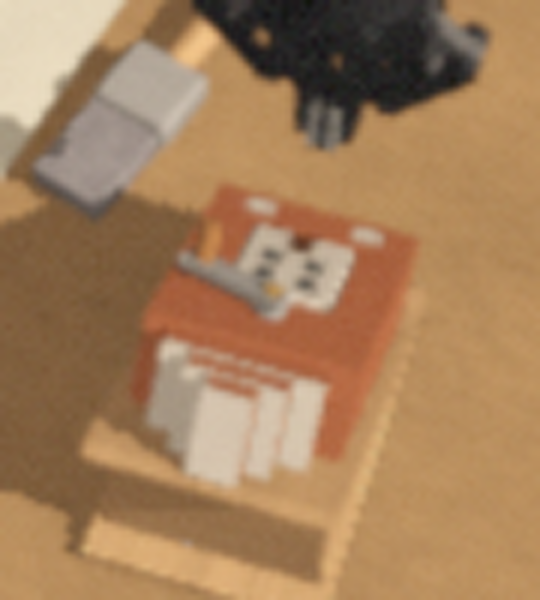

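The front is flush: the fit puts it within about 0.1 mm of the face plane, with tilt near 0. The door is towards the foot and the clip is still open, with its knob at c1 px (210,240). To swing the clip, I'll push the knob downhill from its uphill side, then from the right.

```bash
cat > kn.py <<'E'
from go import *
def W(f,l,z): return (.553+.982*f-.189*l,.1101+.189*f+.982*l,z,.19)
if __name__=="__main__": go(*[W(*eval(a)) for a in sys.argv[1:]])
E
python3 kn.py "(-.047,0,.17)" "(.044,-.032,.17)" "(.044,-.032,.0945)" "(.0368,-.032,.09)" "(.0299,-.028,.0857)" "(.0252,-.024,.0828)" "(.0213,-.018,.0803)" "(.0197,-.015,.0793)"
```

```text
t 19.0 tcp [0.5067 0.1012 0.0917] yaw 0.19 F [ 0.2  0.2 -0.1] op 0.1 gf 0.0
(0.506846, 0.101217, 0.17, 0.19) -> [ 2.000e-04 -1.000e-04 -1.957e-01] 0.0
(0.6022560000000001, 0.08699200000000001, 0.17, 0.19) -> [ 0.2277  0.0799 -0.1959] 0.0
(0.6022560000000001, 0.08699200000000001, 0.0945, 0.19) -> [ 0.2279  0.08   -0.0071] 0.0
(0.5951856000000001, 0.08563119999999999, 0.09, 0.19) -> [0.2099 0.08   0.0041] 0.0
(0.5876538, 0.0882551, 0.0857, 0.19) -> [0.1926 0.07   0.0149] 0.0
(0.5822824, 0.09129480000000001, 0.0828, 0.19) -> [0.1809 0.06   0.0222] 0.0
(0.5773186, 0.0964497, 0.0803, 0.19) -> [0.1711 0.045  0.0284] 0.0
(0.5751804, 0.0990933, 0.0793, 0.19) -> [0.1671 0.0375 0.0309] 0.0
```

Emit:
play_rows:
  plan:
    - [0, [0, 0, -0.1], 0]
    - [0, [0, 0, -0.196], 0]
    - [0, [0.1, 0.04, -0.196], 0]
    - [0, [0.2, 0.08, -0.196], 0]
    - [0, [0.228, 0.08, -0.196], 0]
    - [0, [0.228, 0.08, -0.196], 0]
    - [0, [0.228, 0.08, -0.1], 0]
    - [0, [0.228, 0.08, -0.03], 0]
    - [0, [0.228, 0.08, -0.007], 0]
    - [0, [0.228, 0.08, -0.007], 0]

```text
time_s: 20.0
eef_pos: [0.5998, 0.0874, 0.0933]
eef_rot: [-0.0, 0.995, 0.095, -0.002]
wrist_force: [0.5, 0.0, 0.8]
opening: 0.002
grasp_force: 0.0
```

```bash
python3 kn.py "(.044,-.032,.0945)" "(.0368,-.032,.09)" "(.0299,-.028,.0857)" "(.0252,-.024,.0828)" "(.0213,-.018,.0803)" "(.0197,-.015,.0793)"
```

```text
t 20.0 tcp [0.5998 0.0874 0.0933] yaw 0.1906 F [0.5 0.  0.8] op 0.2 gf 0.0
(0.6022560000000001, 0.08699200000000001, 0.0945, 0.19) -> [ 0.0059  0.0022 -0.0029] 0.0002
(0.5951856000000001, 0.08563119999999999, 0.09, 0.19) -> [-0.0121  0.0022  0.0084] 0.0002
(0.5876538, 0.0882551, 0.0857, 0.19) -> [-0.0293 -0.0078  0.0193] 0.0002
(0.5822824, 0.09129480000000001, 0.0828, 0.19) -> [-0.041  -0.0178  0.0266] 0.0002
(0.5773186, 0.0964497, 0.0803, 0.19) -> [-0.0507 -0.0328  0.0329] 0.0002
(0.5751804, 0.0990933, 0.0793, 0.19) -> [-0.0547 -0.0403  0.0354] 0.0002
```

Emit:
play_rows:
  plan:
    - [0, [-0.009, 0, 0.0055], 0]
    - [0, [-0.018, 0, 0.011], 0]
    - [0, [-0.027, -0.005, 0.017], 0]
    - [0, [-0.035, -0.01, 0.022], 0]
    - [0, [-0.041, -0.015, 0.026], 0]
    - [0, [-0.047, -0.02, 0.029], 0]
    - [0, [-0.052, -0.028, 0.033], 0]
    - [0, [-0.0566, -0.035, 0.036], 0]
    - [0, [-0.0606, -0.0425, 0.038], 0]
    - [0, [-0.0606, -0.0425, 0.038], 0]

```text
time_s: 21.0
eef_pos: [0.5741, 0.0989, 0.0796]
eef_rot: [0.0, 0.995, 0.095, -0.001]
wrist_force: [-1.0, -3.6, 0.9]
opening: 0.001
grasp_force: 1.6
```

```bash
python3 chk.py pics/k1.png
```

```text
21.0 [0.5741 0.0989 0.0796]
face 190 -0.0001677712950535417
panel 93 tilt xy, z mm [ 0.025 -0.101] 1.1948381174005995
-0.022 [None, 0.3, 0.0]
0 [None, -0.0, 0.3]
0.022 [3.6, 4.2, -0.6]
knob 30 [ 0.0476 -0.0183  0.0204]
```

View pics/k1.png

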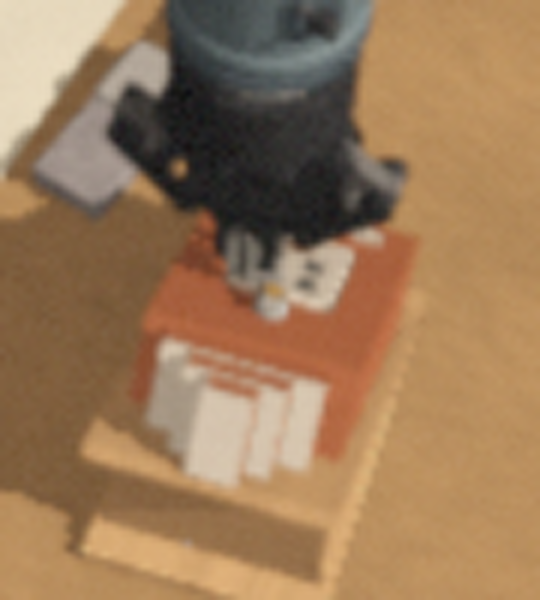

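The bar has swung behind the finger; the pivot still shows at k1 px (272,295). Now the second stage, pushing left from the knob's right side.

```bash
python3 kn.py "(.0197,-.015,.13)"  "(.002,-.048,.13)" "(.002,-.048,.0683)" "(.002,-.030,.0683)" "(.002,-.020,.0683)"
```

```text
t 21.15 tcp [0.5747 0.0991 0.0799] yaw 0.1901 F [-1.3 -2.6  0.1] op -0.1 gf 1.2
(0.5751804, 0.0990933, 0.13, 0.19) -> [ 1.000e-03  1.000e-04 -1.253e-01] 0.0
(0.564036, 0.06334200000000001, 0.13, 0.19) -> [-0.0432  0.0826 -0.1253] 0.0
(0.564036, 0.06334200000000001, 0.0683, 0.19) -> [-0.0431  0.0826  0.0289] 0.0
(0.560634, 0.081018, 0.0683, 0.19) -> [-0.0431  0.0376  0.0289] 0.0
(0.558744, 0.090838, 0.0683, 0.19) -> [-0.0431  0.0126  0.029 ] 0.0
```

Emit:
play_rows:
  plan:
    - [0, [0.003, 0.002, -0.06], 0]
    - [0, [0, 0.02, -0.125], 0]
    - [0, [-0.02, 0.06, -0.125], 0]
    - [0, [-0.043, 0.083, -0.125], 0]
    - [0, [-0.043, 0.083, -0.125], 0]
    - [0, [-0.043, 0.083, -0.06], 0]
    - [0, [-0.043, 0.083, 0], 0]
    - [0, [-0.043, 0.083, 0.028], 0]
    - [0, [-0.043, 0.083, 0.028], 0]
    - [0, [-0.043, 0.07, 0.028], 0]

```text
time_s: 22.15
eef_pos: [0.5639, 0.0684, 0.0692]
eef_rot: [-0.0, 0.996, 0.095, 0.0]
wrist_force: [-0.2, 0.9, 0.1]
opening: -0.004
grasp_force: 0.0
```

```bash
python3 chk.py
```

```text
22.15 [0.5639 0.0684 0.0692]
face 265 -6.981985427947784e-05
panel 116 tilt xy, z mm [ 0.057 -0.034] 0.6800457759147602
-0.022 [0.4, -0.6, -0.1]
0 [0.2, 0.3, -0.0]
0.022 [0.2, 7.3, -0.1]
knob 41 [ 0.0263 -0.0374  0.0215]
```

Emit:
play_rows:
  plan:
    - [0, [0, -0.01, 0], 0]
    - [0, [0, -0.02, 0], 0]
    - [0, [0, -0.03, 0], 0]
    - [0, [0, -0.038, 0], 0]
    - [0, [0, -0.046, 0], 0]
    - [0, [0, -0.052, 0], 0]
    - [0, [0, -0.052, 0], 0]

```text
time_s: 23.0
eef_pos: [0.5594, 0.0891, 0.0688]
eef_rot: [-0.0, 0.995, 0.095, -0.0]
wrist_force: [0.9, -0.6, -0.1]
opening: 0.003
grasp_force: 0.0
```

```bash
cat > knob.py <<'E'
from h import *
o=get_obs();print(round(o["time_s"],2),np.round(o["eef_pos"],4),np.round(o["wrist_force"],1))
H=np.array([.553,.1101,.08]);M=houseM(.19)
for n in("scene","top"):
    p=camera(n);h=(cloud(p)-H)@M;im=p["image"].astype(float);sat=(im.max(2)-im.min(2))/(im.max(2)+1)
    k=(h[...,2]>.011)&(h[...,2]<.03)&(abs(h[...,1])<.045)&(h[...,0]>-.01)&(h[...,0]<.045)&(sat>.35)&(im.max(2)>70)
    print(n,"knob",k.sum(),np.median(h[k],0).round(4) if k.any() else "")
    b=(h[...,2]>.003)&(h[...,2]<.011)&(abs(h[...,1])<.03)&(h[...,0]>-.005)&(h[...,0]<.055)&(sat<.35)
    if b.sum()>4: print(n,"bar",b.sum(),np.percentile(h[b],[5,50,95],0).round(3).tolist())
E
python3 knob.py
```

```text
23.0 [0.5594 0.0891 0.0688] [ 0.9 -0.6 -0.1]
scene knob 30 [ 0.0141 -0.0046  0.0197]
scene bar 40 [[0.013, -0.023, 0.005], [0.03, -0.001, 0.009], [0.053, 0.007, 0.011]]
top knob 0
```

Emit:
play_rows:
  plan:
    - [0, [0, -0.004, 0], 0]
    - [0, [0, -0.008, 0], 0]
    - [0, [0, -0.012, 0], 0]
    - [0, [0, -0.012, 0], 0]

```text
time_s: 23.5
eef_pos: [0.5586, 0.0933, 0.0689]
eef_rot: [0.0, 0.995, 0.095, -0.0]
wrist_force: [-0.6, -1.3, -0.8]
opening: -0.0
grasp_force: 0.9
```

```bash
python3 knob.py
```

```text
23.5 [0.5586 0.0933 0.0689] [-0.6 -1.3 -0.8]
scene knob 24 [ 0.0145 -0.0002  0.0211]
scene bar 43 [[0.012, -0.019, 0.004], [0.028, 0.001, 0.009], [0.053, 0.007, 0.01]]
top knob 0
```

Knob at y ≈ 0. I'll back the finger off to the right and up, then check again.

Emit:
play_rows:
  plan:
    - [0, [0, 0.02, 0], 0]
    - [0, [0, 0.05, 0], 0]
    - [0, [0, 0.06, -0.1], 0]
    - [0, [-0.1, 0.1, -0.2], 0]
    - [0, [-0.2, 0.15, -0.3], 0]
    - [0, [-0.2, 0.15, -0.3], 0]
    - [0, [-0.2, 0.15, -0.3], 0]
    - [0, [-0.2, 0.15, -0.3], 0]

```text
time_s: 24.4
eef_pos: [0.492, 0.0189, 0.1891]
eef_rot: [-0.0, 0.996, 0.094, 0.001]
wrist_force: [-0.7, 0.4, 0.4]
opening: 0.002
grasp_force: 0.0
```

```bash
python3 knob.py; python3 chk.py; python3 - <<'E'
from h import *
p=camera("top")
for l in ["long_panel","short_panel","pot_a","brush","water_glass","small_house"]:
    w=cloud(p)
    for d in masks_of(p,l)[:1]: print(l,round(d["conf"],2),np.round(np.nanmedian(w[d["mask"]],0),3))
E
```

```text
24.4 [0.492  0.0189 0.1891] [-0.7  0.4  0.4]
scene knob 25 [0.0123 0.0008 0.0205]
scene bar 33 [[0.009, -0.005, 0.004], [0.03, 0.002, 0.008], [0.054, 0.007, 0.01]]
top knob 0 
24.5 [0.4914 0.0196 0.1879]
face 294 -0.00010991446576434765
panel 127 tilt xy, z mm [0.062 0.008] 0.7073234244168269
-0.022 [-0.6, -0.8, -0.7]
0 [0.2, 0.4, 0.2]
0.022 [-0.2, 8.3, -0.1]
long_panel 0.77 [ 0.458 -0.139  0.016]
short_panel 0.66 [ 0.559 -0.249  0.016]
pot_a 0.88 [0.432 0.347 0.036]
brush 0.48 [ 0.418 -0.001  0.018]
water_glass 0.66 [ 0.782 -0.004  0.045]
small_house 0.78 [0.601 0.405 0.079]
```

```bash
python3 -c "
from bench import *
print(hand_in())"
```

```text
the job is handed in; nothing more can be done
None
```

I handed the job in at about 24.5 s, with the fitting front flush in the opening (door towards the foot), the clip within about 0.1 rad of straight down the house and the arm clear; no verdict came back. The two other fronts, the glass, the small house and the one pot I checked hadn't moved, the brush was partly hidden from the camera, and I didn't recheck the other two pots.

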